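Shorten a telescoping leg by one hole and stow it in the drawer

ROBOT

A 6-joint arm with a two-finger parallel gripper is mounted at the origin on the work surface. World frame = base frame: x ahead of the robot, y to its left, z up, the work surface at z = 0. Lengths are in m, angles in rad, forces in N, time in s.
With the tool pointing down it reaches from about 0.325 to 0.875 m from the base axis. Payload 4.4 kg.
Tool frame: the origin (TCP) lies on the centre line of the jaws, within the pads' length; the fingertips stand 25 mm ahead of it and the grasp point (between the pads) lies 6 mm ahead of it (ctrl.tcp_to_tips is the distance from the TCP to the fingertips, in m); z points along the fingers, y is the line along which they close (so a half turn about z gives the same grasp; the last joint's range is limited). The gripper opens to 85 mm and grips with 20 to 120 N. Pads are 22 mm wide; open, the fingers measure 114 mm over their backs; the gripper's body (76 mm by 85 mm) begins 54 mm behind the grasp point. The pads swing forward as they close: fully open they stand 13 mm farther back than shut.
Start: joints at [1.143, 0.207, 1.542, -0, 1.393, -0.15], TCP at [0.158, 0.553, 0.256] pointing down, gripper open.
Joint ranges: [-2.73, 2.73], [-0.86, 2.22], [0.23, 2.46], [-1.11, 4.25], [0.08, 2.63], [-2.82, 2.82]. Speed limits (rad/s): [2.79, 2.79, 3.14, 3.14, 3.14, 3.14].

INTERFACE

Orientations are given as a unit quaternion [w, x, y, z].
In Python, from cell import monitor, imaging, ctrl gives the robot as it stands.
- The arm moves only by the shell command python3 -m pendant 'ROWS' [OPENING] [FORCE]. ROWS is rows parted by semicolons, their numbers by spaces, 1 to 5 of them, each of 6 numbers: dx, dy, dz in m, then a rotation vector rx, ry, rz in rad; each row is the pose to reach, as a shift and turn from the pose commanded when the command began, along the tool's axes at that moment; what a row does not reach only later rows make up. A row lasts 1/10 s, in which the tool goes at most 0.05 m and 0.15 rad, less where a joint would pass 70% of its speed; a pose out of reach is approached as far as the arm can. OPENING is the opening from 0.0 (shut) to 1.0 (fully open), set as the command begins (- or left out keeps the last). The fingers move at their own pace and stop on an object; FORCE is the grip in N (left out, the last holds). Time passes only in rows, so rows that do not move let the fingers close. It prints the time, the measured TCP pose, the force, the opening and the grip force at its end.
- monitor.read_state(): the state, without advancing time (a new reading comes with each control period).
- imaging.snapshot(name): name is "side" or "top" or "wrist"; returns a dict with "pixels" (480x640x3 uint8, blue, green, red), "z_map" (480x640 float32, m along the optical axis (not along the pixel's ray), 0 where there is no reading), "intrinsics" (3x3 intrinsics, pixels), "R" (3x3) and "t" (3): a world point X has camera coordinates R X + t. Camera axes: x right, y down, z forward; pixel columns grow to the right and rows downward; lengths in m; the calibration is good to about 2 mm. A picture is of the moment at which its call begins.
- ctrl.close_job(): hands the job in; it is judged then, once.
The state is a dict: "clock": time; "joint_positions": joint angles; "joint_vel": joint speeds; "effort": joint torques, N m; "ee_pos": TCP position; "tcp_rot": TCP orientation; "ft_force": force on the tool from outside, world axes, zero at the start; "wrist_torque": the same for the moment, N m; "finger_gap": opening from 0.0 (shut) to 1.0 (fully open); "grip_force": force on a finger pad.
Only numpy, scipy, OpenCV 4.12 (cv2) and the standard library are available. Lean on these libraries where they do the work, as an engineer would, in place of code of your own. Each camera call takes 0.05 s, during which the arm holds its last target. There are 200 camera calls.

TASK

Take the telescoping leg off its wooden rest, lay it in the grey jig with its rubber foot towards the stop and let go of it there. Then take it again across its spring button, press the button flush and slide the sleeve towards the foot until the button clicks out in the next hole. Put the shortened leg flat into the open drawer and push the drawer fully shut, leaving the other things on the bench where they are.

Things in the scene. Friction and masses are not known exactly. Their poses are not given: they have to be found in the camera images.
- leg: Telescoping leg, 0.25 kg, lying level: aluminium square sleeve, 26 x 26 x 115 mm, over a steel square inner tube, 20 x 20 mm, that ends in a black rubber foot 26 x 26 x 25 mm. 200 mm long at the start, 165 mm when shortened. The frame is the inner tube's: origin on the leg's underside below the button, x along the leg to the foot, y to the button's side, z up, middle line at z = 13 mm.
- leg_tube (a point): Middle of the bare stretch of inner tube at the start, 45 mm from the leg's origin in x, 13 mm above its underside; axes as the leg's. Along leg x: sleeve -100 to 15 mm (shortened: -65 to 50), bare tube from there to 75, foot 75 to 100 mm, pointing away from the robot at the start.
- leg_button (a point): Outer face of the button, a steel stud 11 mm across, 6.5 mm proud of a square hole in the sleeve's +y side (leg x = 0, y = 19.5, z = 13 mm). The next hole is 35 mm nearer the sleeve's tail. Pinching from above, one pad over the button, the other on the far wall, with 30 N or more presses it flush: the pad gap falls from 32.5 to about 26 mm and the pads can then drag the sleeve along.
- sleeve (a joint): Travel of the sleeve towards the foot (m): 0 at the start, 0.035 with the button in the next hole, 0.036 at most. It slides with 3 to 8 N while the button is pressed or hidden under its wall; past about 0.015 the button stays hidden without pressing. At the next hole it springs out by itself and stops the sleeve hard, with about 1 mm of play. With the button out the sleeve is locked.
- button (a joint): How far the button is pressed in (m): 0 out, 0.0065 flush with the sleeve's side; the sleeve is free beyond about 0.0035. Spring 1.2 N out, 4 N flush.
- rack: Fixed plywood rest, origin on the bench under the leg's starting origin (within 3 mm), x along the leg. It carries the leg's underside 35 mm up. Saddle at x = -20 to 20 mm with cheeks as high as the leg (61 mm) shields the button; second saddle at x = -95 to -75 mm, cheeks to 53 mm; base plate 6 mm. The leg is free to grasp between the saddles and on the bare tube beyond x = 20 mm.
- jig: Fixed grey jig, origin on the bench on its centre line, x to its stop. Saddle floors 35 mm up, 34 mm wide between cheeks 53 mm high: foot saddle x = 70 to 100 mm, ended by the stop (face at x = 100, top at 75 mm); tail saddle x = -64 to -44 mm; open between, base plate 6 mm. Foot against the stop: leg origin 35 mm above the jig's, axes alike. Jig and rest may swap places.
- cabinet: Fixed grey one-drawer cabinet, 210 x 230 x 85 mm (x, y, z), origin at the centre of its underside, its front facing its own -x.
- cabinet_drawer0 (a joint): How far the drawer is out towards the cabinet's -x (m): 0 shut, 0.13 to 0.14 at the start. It slides with about 1 N.
- drawer_in (a point): Centre of the drawer's inner floor, 22 mm above the bench, moving with the drawer; axes as the cabinet's. Inside 165 mm in x by 188 mm in y (the shortened leg goes in along y), walls 41 mm high. At the start it is open above from the front wall (x = -82 mm) to about x = 42 mm, the rest is under the cabinet's top: lay the leg near x = -20 mm.
- cabinet_drawer0_handle (a point): Middle of the drawer's bar handle, 115 mm long along y, 35 mm before the drawer's front face, 47 mm above the bench. Pushed to the cabinet's +x it shuts the drawer.
- spool: Bystander: spool of solder, 52 mm in diameter, 45 mm high, origin at the centre of its underside.
- tub: Bystander: small open red tub, 72 mm in diameter, 50 mm high, origin at the centre of its underside.
- cleaner: Bystander: round brass tip cleaner, 72 mm in diameter, 50 mm high, origin at the centre of its underside.
Things that resemble listed ones, but are neither listed nor needed, are in the scene too. Of the things shaped like the leg, the aluminium one is meant.

How it is judged:
On the way, in this order (a step that is already met when the one before it is completed fails the run):
1. the leg lies in the jig, foot towards the stop, not yet shortened, and the fingers have let go of it (x of leg in the frame of jig between -0.028 and 0.006 m and y of leg in the frame of jig between -0.008 and 0.008 m and z of leg in the frame of jig between 0.03 and 0.04 m and contact force between the fingers and leg below 0.1 N and value of joint sleeve below 0.01 m), for 0.2 s.
2. the sleeve has slid towards the foot to the next hole and the button stands out there (value of joint sleeve between 0.031 and 0.039 m and value of joint button below 0.0025 m), for 0.2 s.
At the end, for the whole second after the job is handed in: The button stands out (within 2.5 mm) in the next hole (sleeve at 35 mm within 4 mm), the leg lies flat (within about 9 degrees) and at rest inside the drawer, let go, and the drawer is shut to within 6 mm (all of step 2 and x of leg in the frame of drawer_in between -0.085 and 0.085 m and y of leg in the frame of drawer_in between -0.095 and 0.095 m and z of leg in the frame of drawer_in between -0.005 and 0.03 m and angle between leg's own x axis and vertical between 1.42 and 1.72 rad and value of joint cabinet_drawer0 below 0.006 m and linear speed of leg below 0.02 m/s and contact force between the fingers and leg below 0.1 N); the robot touches nothing.
It fails at once if the solder spool is moved by more than 30 mm (distance of spool from where it was at the start of the episode above 0.03 m).
It fails at once if the red tub is moved by more than 30 mm (distance of tub from where it was at the start of the episode above 0.03 m).
It fails at once if the brass tip cleaner is moved by more than 30 mm (distance of cleaner from where it was at the start of the episode above 0.03 m).
It also fails if it takes over 61 s, if anything falls off the work surface, if the arm or the gripper's body presses on something with over 40 N, if the wrist force passes 120 N, or if a joint passes its speed limit or range.

## Working session

There is one attempt and no reset: what is moved stays moved. The work goes in short steps, Python scripts to look and compute and a shell command to move; the robot and the scene stay as the last step left them, time stands still between calls to the robot, and variables do not carry over. Pictures are saved under pics/ and viewed, at most 13 in all, crops included, and the job is handed in when it is done.

```bash
ls; mkdir -p pics; cat > h.py <<'E'
import numpy as np, cv2, pickle
from cell import monitor, imaging, ctrl
def snap(n,save=None):
    s=imaging.snapshot(n); pickle.dump(s,open(f'last_{n}.pkl','wb'))
    if save: cv2.imwrite(f'pics/{save}.png',s['pixels'])
    return s
def load(n): return pickle.load(open(f'last_{n}.pkl','rb'))
def at(s,u,v,z=None):
    "world point at pixel by depth, or on plane z"
    K,R,t=[np.array(s[k]) for k in('intrinsics','R','t')]
    ray=np.linalg.solve(K,[u,v,1.])
    c=-R.T@t
    d=R.T@ray
    if z is not None: return c+d*(z-c[2])/d[2]
    return c+d*s['z_map'][int(round(v)),int(round(u))]
def px(s,X):
    p=np.array(s['intrinsics'])@(np.array(s['R'])@X+np.array(s['t'])); return p[:2]/p[2]
E
python3 - <<'E'
from h import *
print(monitor.read_state())
snap('top','top0');snap('side','side0')
E
```

```text
pics
{'clock': 0.0, 'joint_positions': array([ 1.14252645e+00,  2.07422481e-01,  1.54298974e+00,  2.77077877e-06,
        1.39349616e+00, -1.50512671e-01]), 'joint_vel': array([-0.00129924,  0.00062979, -0.00120189,  0.00113482,  0.00039306,
       -0.00044888]), 'effort': array([ 8.70255135e-04, -3.83044767e+01, -2.91593724e+01, -1.43500720e-04,
        1.04812731e-02, -6.80842817e-06]), 'ee_pos': array([0.15738184, 0.55229989, 0.25510732]), 'tcp_rot': array([-3.31723772e-04,  1.38432751e-01,  9.90371159e-01, -1.10932414e-03]), 'ft_force': array([ 0.33476299,  0.20581721, -0.49450013]), 'wrist_torque': array([-0.02098473,  0.01016917,  0.02402355]), 'grip_force': 0.0, 'finger_gap': 1.004095384347147}
```

View pics/top0.png

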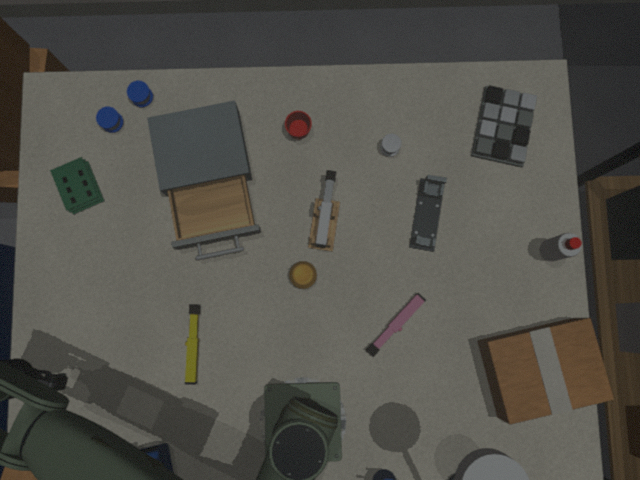

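View pics/side0.png

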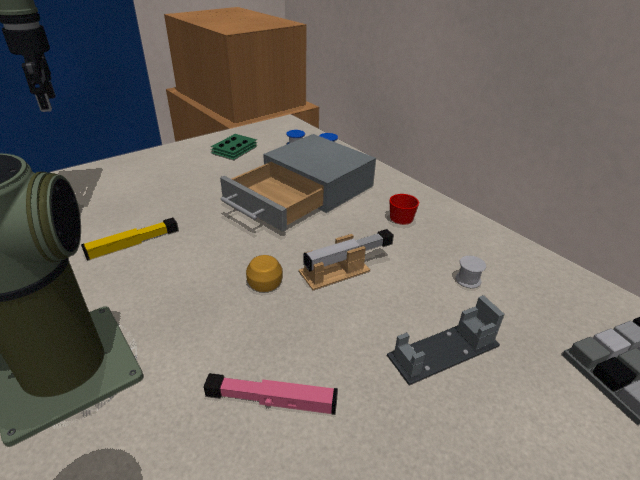

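Top view: candidates for the leg are aluminium on the rest at (324,210), yellow at (193,345) and pink at (397,325). The aluminium one is meant. The jig is at (428,213) with its stop on the far side, and the drawer is at (213,210). The bystanders are the tub (298,125), spool (390,145) and cleaner (303,275).

```bash
python3 - <<'E'
from h import *
s=load('top'); im=s['pixels']
c=im[160:260,300:450]; c=cv2.resize(c,None,fx=5.3,fy=5.3,interpolation=cv2.INTER_CUBIC)
c=cv2.convertScaleAbs(c,alpha=1.6)
cv2.imwrite('pics/c1.png',c); print(c.shape)
c=im[95:265,140:310]; c=cv2.resize(c,None,fx=3.5,fy=3.5,interpolation=cv2.INTER_CUBIC); cv2.imwrite('pics/c2.png',cv2.convertScaleAbs(c,alpha=1.6))
E
```

```text
(530, 795, 3)
```

View pics/c1.png

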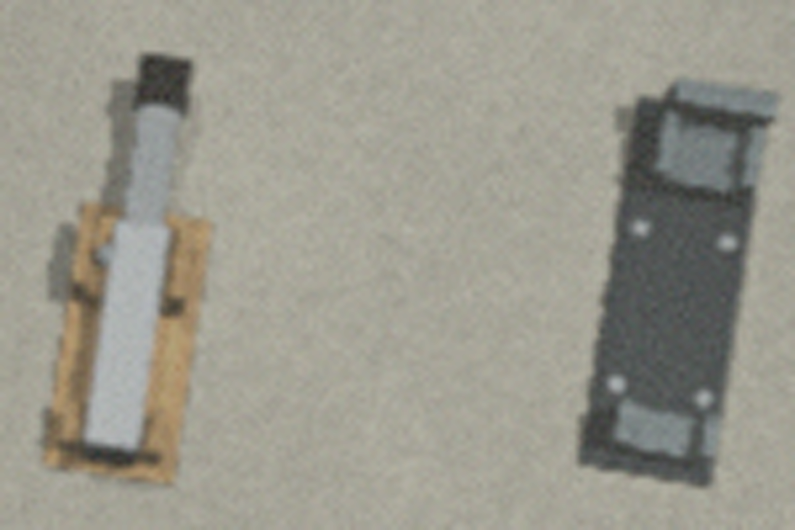

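View pics/c2.png

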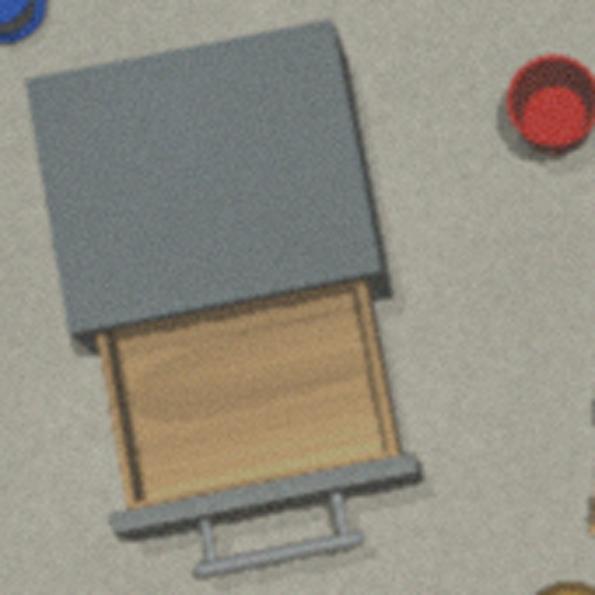

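The first crop confirms the aluminium leg on the rest: foot at crop (168,58), tail at (113,447), button at (100,255) on the image-left (+y) side. The jig's saddle floors are at crop (702,157) and (652,427), and its stop is at the top. The second crop shows the cabinet top's corners, the drawer interior and the handle bar from (195,572) to (360,537).

```bash
python3 - <<'E'
from h import *
np.set_printoptions(precision=4,suppress=True)
s=load('top')
A=lambda x,y,z:at(s,300+(x+.5)/5.3-.5,160+(y+.5)/5.3-.5,z)
B=lambda x,y,z:at(s,140+(x+.5)/3.5-.5,95+(y+.5)/3.5-.5,z)
print('cam',-np.array(s['R']).T@s['t'])
f,t=A(165,57,.061),A(113,447,.061)
d=f-t;L=np.linalg.norm(d);print('leg',f,t,L,np.degrees(np.arctan2(d[1],d[0])),'origin',(f+t)/2)
print('sleeve end',A(142,225,.061),'button',A(100,255,.055))
print('depth z', at(s,324,210), at(s,331,175))
f,t=A(702,157,.035),A(653,427,.035)
d=f-t;L=np.linalg.norm(d);print('jig',f,t,L,'exp .139',np.degrees(np.arctan2(d[1],d[0])), 'orig',t+d/L*.054, f-d/L*.085)
print('stop top',A(675,80,.075),A(778,95,.075),A(670,103,.075),A(772,120,.075))
print('base',A(582,462,.006),A(712,485,.006))
for q in[(28,80),(330,22),(383,272),(72,332)]:print('cab',B(*q,.085))
print('handle',B(195,572,.047),B(360,537,.047))
print('front',B(112,520,.066),B(418,460,.066),B(118,537,.066),B(420,476,.066))
for n,u,v in(('tub',298,125),('spool',390,145),('clean',303,275)):print(n,at(s,u,v,.05))
E
```

```text
cam [ 0.2587 -0.0451  1.5674]
leg [ 0.637  -0.0903  0.061 ] [ 0.4463 -0.06    0.061 ] 0.19309135036356215 -9.02197348080485 origin [ 0.5417 -0.0752  0.061 ]
sleeve end [ 0.5541 -0.0768  0.061 ] button [ 0.541  -0.0562  0.055 ]
depth z [ 0.5336 -0.0702  0.0605] [ 0.6244 -0.0906  0.0625]
jig [ 0.5864 -0.3545  0.035 ] [ 0.4528 -0.3236  0.035 ] 0.13710917421249533 exp .139 -12.997913371461246 orig [ 0.5054 -0.3358  0.035 ] [ 0.5036 -0.3354  0.035 ]
stop top [ 0.616  -0.3353  0.075 ] [ 0.6074 -0.3846  0.075 ] [ 0.6048 -0.3324  0.075 ] [ 0.5952 -0.381   0.075 ]
base [ 0.4399 -0.2928  0.006 ] [ 0.4268 -0.3567  0.006 ]
cab [0.7821 0.3773 0.085 ]
cab [0.821  0.1552 0.085 ]
cab [0.631  0.1178 0.085 ]
cab [0.5921 0.3428 0.085 ]
handle [0.4198 0.261  0.047 ] [0.4424 0.1406 0.047 ]
front [0.457  0.3173 0.066 ] [0.4953 0.0958 0.066 ] [0.4445 0.3128 0.066 ] [0.4836 0.0945 0.066 ]
tub [ 0.7641 -0.0081  0.05  ]
spool [ 0.7039 -0.2476  0.05  ]
clean [ 0.3695 -0.0126  0.05  ]
```

```bash
cat >> h.py <<'E'
from scipy.spatial.transform import Rotation as Ro
def delta(p,yawdeg):
    "shift/rotvec in tool axes to TCP p, pointing down, tool x at yaw (mod 180 not applied)"
    st=monitor.read_state(); q=st['tcp_rot']; R=Ro.from_quat([q[1],q[2],q[3],q[0]])
    y=np.radians(yawdeg); X=np.array([np.cos(y),np.sin(y),0]); Z=np.array([0,0,-1.]); T=Ro.from_matrix(np.c_[X,np.cross(Z,X),Z])
    v=R.inv().apply(np.array(p)-st['ee_pos']); w=(R.inv()*T).as_rotvec()
    print('d',np.round(v,4),'w',np.round(w,4),'tcp',np.round(st['ee_pos'],4),'j',np.round(st['joint_positions'],2),'f',np.round(st['ft_force'],1),'t',round(st['clock'],2))
E
M="python3 -m pendant"
$M '-.18 -.166 0 0 0 0;-.18 -.166 0 0 0 0;-.18 -.166 0 0 0 0;-.18 -.166 0 0 0 0;-.18 -.166 0 0 0 0'
$M '-.18 -.166 0 0 0 0;-.18 -.166 0 0 0 0;-.18 -.166 0 0 0 0;-.18 -.166 0 0 0 0;-.18 -.166 0 0 0 0'
$M '-.18 -.166 0 0 0 -.12;-.18 -.166 0 0 0 -.12;-.18 -.166 0 0 0 -.12;-.18 -.166 0 0 0 -.12;-.18 -.166 0 0 0 -.12'
$M '0 0 0 0 0 0;0 0 0 0 0 0'
python3 - <<'E'
from h import *
delta([.5417,-.0752,.25],171)
s=snap('wrist','w1'); print(np.array(s['R']),-np.array(s['R']).T@s['t'],px(s,np.array([.5417,-.0752,.061])))
E
```

```text
clock: 0.6
ee_pos: [0.2856, 0.3418, 0.2558]
tcp_rot: [-0.0, 0.138, 0.99, -0.0]
ft_force: [1.5, 0.4, -0.1]
finger_gap: 1.001
grip_force: 0.0
clock: 1.1
ee_pos: [0.4133, 0.1328, 0.2561]
tcp_rot: [-0.0, 0.139, 0.99, -0.0]
ft_force: [0.9, -0.3, -0.4]
finger_gap: 0.999
grip_force: 0.0
clock: 1.6
ee_pos: [0.541, -0.0763, 0.2557]
tcp_rot: [-0.0, 0.079, 0.997, 0.0]
ft_force: [0.2, 1.2, 0.4]
finger_gap: 0.998
grip_force: 0.0
clock: 1.8
ee_pos: [0.5401, -0.0747, 0.2553]
tcp_rot: [-0.001, 0.08, 0.997, 0.0]
ft_force: [0.5, 0.1, -0.1]
finger_gap: 1.0
grip_force: 0.0
d [-0.0017 -0.0002  0.0053] w [ 0.0008 -0.0022 -0.0029] tcp [ 0.5401 -0.0747  0.2553] j [-0.3   0.15  1.61  0.    1.38 -1.71] f [ 0.5  0.1 -0.1] t 1.8
[[ 0.15889339  0.98729479  0.00137171]
 [ 0.93313812 -0.15063107  0.3264407 ]
 [ 0.32249983 -0.05058927 -0.94521669]] [ 0.45623728 -0.06024392  0.37193156] [322.50216073 217.15663026]
```

View pics/w1.png

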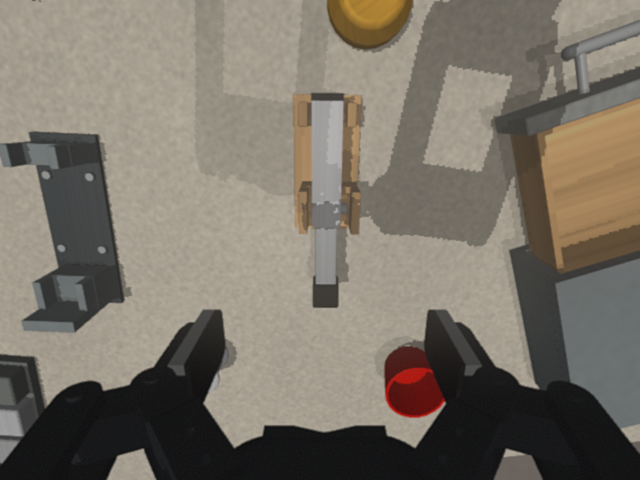

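The wrist view shows the leg on the rest, tail at (327,100) and foot's far edge at (325,306), between the open fingers; the button is hidden by the near cheek on the right. The jig is on the left and the drawer on the right.

```bash
python3 - <<'E'
from h import *
np.set_printoptions(precision=4,suppress=True)
s=load('wrist')
f,t=at(s,325.5,306,.061),at(s,327.5,100,.061)
d=f-t;print(f,t,np.linalg.norm(d),np.degrees(np.arctan2(d[1],d[0])),(f+t)/2)
print('edges',at(s,312,150,.061),at(s,343,150,.061),at(s,316,250,.058),at(s,336,250,.058))
z=s['z_map']
for v in(105,150,180,250,295):
    print(v,at(s,326,v))
# jig: floors by depth; list pixels with world z ~.035 in jig region
K,R,t=[np.array(s[k]) for k in('intrinsics','R','t')]
v,u=np.mgrid[0:480,0:640]
P=(np.stack([(u-K[0,2])/K[0,0],(v-K[1,2])/K[1,1],np.ones(u.shape)],-1)*z[...,None]-t)@R
m=(z>0)&(abs(P[...,2]-.035)<.003)&(u<125)&(v>100)&(v<340)
n,lab,st,c=cv2.connectedComponentsWithStats(m.astype(np.uint8))
for i in range(1,n):
    if st[i,4]>60: print(st[i],P[lab==i].mean(0),c[i])
a=np.radians(-13);
s2=load('top')
E
```

```text
[ 0.6325 -0.0869  0.061 ] [ 0.4443 -0.0552  0.061 ] 0.19084736506849684 -9.569261267799103 [ 0.5384 -0.0711  0.061 ]
edges [ 0.4816 -0.0745  0.061 ] [ 0.4858 -0.0484  0.061 ] [ 0.5734 -0.0866  0.058 ] [ 0.5764 -0.0679  0.058 ]
105 [ 0.4479 -0.057   0.0602]
150 [ 0.4836 -0.0627  0.0593]
180 [ 0.509  -0.0668  0.0598]
250 [ 0.5753 -0.0773  0.0569]
295 [ 0.6207 -0.0846  0.0606]
[ 19 143  36  23 583] [ 0.4457 -0.3315  0.0339] [ 34.3448 153.3842]
[ 63 144  10  23  96] [ 0.452  -0.2995  0.0351] [ 68.8229 154.7292]
[ 43 274  58  38 868] [ 0.5833 -0.3534  0.0342] [ 69.5115 288.0518]
```

```bash
M="python3 -m pendant"
$M '-.041 .003 .10 0 0 .01;-.041 .003 .10 0 0 .01;-.041 .003 .201 0 0 .01;-.041 .003 .201 0 0 .01;-.041 .003 .201 0 0 .01' >/dev/null
$M '0 0 0 0 0 0'
python3 - <<'E'
from h import *
delta([.5814,-.0783,.054],170.6)
E
$M '0 0 0 0 0 0;0 0 0 0 0 0;0 0 0 0 0 0;0 0 0 0 0 0;0 0 0 0 0 0' 0 60
```

```text
clock: 2.45
ee_pos: [0.5793, -0.0757, 0.0538]
tcp_rot: [-0.003, 0.083, 0.997, 0.001]
ft_force: [0.7, 0.0, 0.3]
finger_gap: 1.001
grip_force: 0.0
d [-0.0025 -0.0022 -0.0002] w [ 0.0007 -0.0051 -0.002 ] tcp [ 0.5793 -0.0757  0.0538] j [-0.28  0.47  1.66  0.    1.02 -1.68] f [0.7 0.  0.3] t 2.45
clock: 2.95
ee_pos: [0.5823, -0.078, 0.0569]
tcp_rot: [0.001, 0.084, 0.996, -0.0]
ft_force: [-0.3, 0.0, 5.4]
finger_gap: 0.225
grip_force: 60.4
```

```bash
M="python3 -m pendant"
$M '0 0 -.08 0 0 0;0 0 -.08 0 0 0;0 0 -.08 0 0 0'
python3 - <<'E'
from h import *
np.set_printoptions(precision=4,suppress=True)
for n in('top','wrist'):
  s=load(n);z=s['z_map']; K,R,t=[np.array(s[k]) for k in('intrinsics','R','t')]
  v,u=np.mgrid[0:480,0:640]
  P=(np.stack([(u-K[0,2])/K[0,0],(v-K[1,2])/K[1,1],np.ones(u.shape)],-1)*z[...,None]-t)@R
  w=(z>0)&(P[...,0]>.40)&(P[...,0]<.65)&(P[...,1]<-.27)&(P[...,1]>-.42)
  for h,e in((.006,.003),(.035,.004),(.053,.004),(.075,.004)):
    m=w&(abs(P[...,2]-h)<e)
    k,lab,st,c=cv2.connectedComponentsWithStats(m.astype(np.uint8),connectivity=4)
    for i in range(1,k):
      if st[i,4]>12:
        Q=P[lab==i][:,:2].astype(np.float32); r=cv2.minAreaRect(Q)
        print(n,h,st[i,4],Q.mean(0),np.round(r[0],4),np.round(r[1],4),round(r[2],1))
E
```

```text
clock: 3.25
ee_pos: [0.5852, -0.0786, 0.1406]
tcp_rot: [0.005, 0.084, 0.996, -0.001]
ft_force: [1.6, -0.5, -2.1]
finger_gap: 0.223
grip_force: 60.3
top 0.006 35 [ 0.6132 -0.3309] [ 0.6127 -0.3318] [0.0161 0.0281] 87.3
top 0.006 19 [ 0.5761 -0.3291] [ 0.5747 -0.3295] [0.0213 0.0093] 55.1
top 0.006 16 [ 0.5665 -0.3493] [ 0.5668 -0.3516] [0.0134 0.0135] 20.8
top 0.006 36 [ 0.5608 -0.3285] [ 0.5596 -0.33  ] [0.0251 0.0174] 80.1
top 0.006 302 [ 0.523  -0.3399] [ 0.5275 -0.3394] [0.06   0.1113] 47.3
top 0.006 18 [ 0.5164 -0.3673] [ 0.5162 -0.367 ] [0.0173 0.0091] 59.9
top 0.006 63 [ 0.4961 -0.3573] [ 0.4955 -0.3571] [0.025  0.0305] 75.6
top 0.006 27 [ 0.4707 -0.348 ] [ 0.4704 -0.3482] [0.0261 0.0105] 65.2
top 0.006 22 [ 0.44   -0.3115] [ 0.4396 -0.3117] [0.0229 0.009 ] 80.7
top 0.035 124 [ 0.5866 -0.3568] [ 0.587  -0.3574] [0.0337 0.0309] 77.3
top 0.035 80 [ 0.4498 -0.3288] [ 0.4501 -0.3291] [0.0324 0.0207] 77.7
top 0.053 15 [ 0.6011 -0.3375] [ 0.5994 -0.3394] [0.0132 0.011 ] 83.9
top 0.053 26 [ 0.579  -0.3753] [ 0.5797 -0.3759] [0.0076 0.0267] 78.0
top 0.053 18 [ 0.5836 -0.3332] [ 0.5842 -0.3332] [0.0068 0.0192] 62.3
top 0.053 22 [ 0.4459 -0.3478] [ 0.4463 -0.3481] [0.0075 0.0187] 72.5
top 0.075 86 [ 0.6061 -0.36  ] [ 0.6064 -0.3597] [0.0485 0.0139] 76.0
wrist 0.006 7318 [ 0.5099 -0.3333] [ 0.5229 -0.3389] [0.0679 0.1895] 78.6
wrist 0.035 759 [ 0.4466 -0.3259] [ 0.448  -0.3226] [0.0499 0.0202] 78.3
wrist 0.035 991 [ 0.5836 -0.3522] [ 0.5891 -0.3522] [0.0504 0.0421] 78.2
wrist 0.053 238 [ 0.4438 -0.3433] [ 0.4435 -0.3441] [0.0101 0.0196] 77.4
wrist 0.053 249 [ 0.4519 -0.3024] [ 0.4519 -0.303 ] [0.0096 0.0195] 77.9
wrist 0.053 745 [ 0.5889 -0.3506] [ 0.5892 -0.3523] [0.0513 0.0422] 78.0
wrist 0.075 618 [ 0.6037 -0.3548] [ 0.6042 -0.3557] [0.0507 0.0133] 77.5
```

```bash
M="python3 -m pendant"
$M '0 0 0 0 0 0' >/dev/null
python3 - <<'E'
from h import *
delta([.5393,-.3438,.14],167.8)
E
```

```text
d [-0.0031 -0.2695 -0.0046] w [-0.      0.0006  0.045 ] tcp [ 0.5813 -0.0775  0.1354] j [-0.28  0.35  1.62  0.    1.17 -1.68] f [-0.9  1.1 -3.4] t 3.35
```

```bash
M="python3 -m pendant"
$M '-.001 -.14 -.005 0 0 .02;-.001 -.14 -.005 0 0 .02;-.001 -.14 -.005 0 0 .02;-.001 -.14 -.005 0 0 .02' >/dev/null
$M '-.002 -.13 0 0 0 .025;-.002 -.13 0 0 0 .025;-.002 -.13 0 0 0 .025;-.002 -.13 0 0 0 .025;-.002 -.13 0 0 0 .025' >/dev/null
$M '0 0 0 0 0 0;0 0 0 0 0 0'
python3 - <<'E'
from h import *
delta([.5393,-.3438,.14],167.8)
s=snap('wrist','w2')
E
```

```text
clock: 4.45
ee_pos: [0.5366, -0.3419, 0.1392]
tcp_rot: [-0.001, 0.105, 0.994, 0.001]
ft_force: [-0.1, -0.3, -3.2]
finger_gap: 0.22
grip_force: 60.3
d [-0.0031 -0.0013 -0.0008] w [ 0.0014 -0.0019  0.0019] tcp [ 0.5366 -0.3419  0.1392] j [-0.7   0.45  1.48  0.    1.22 -2.06] f [-0.1 -0.3 -3.2] t 4.45
```

View pics/w2.png

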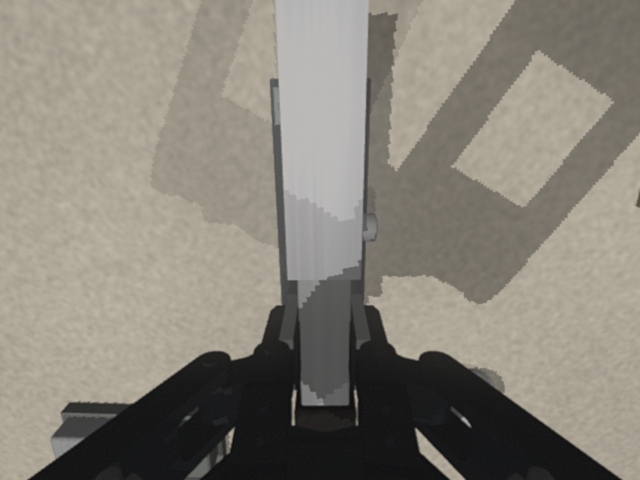

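The held leg fills the wrist view: sleeve from rows 0 to 280, button at (370,227), foot at (325,415). The jig's base edges show beside it, left at (272,80) to (283,300) and right at about (368,200).

```bash
python3 - <<'E'
from h import *
np.set_printoptions(precision=4,suppress=True)
s=load('wrist');im=s['pixels']
K,R,t=[np.array(s[k]) for k in('intrinsics','R','t')];z=s['z_map']
v,u=np.mgrid[0:480,0:640]
P=(np.stack([(u-K[0,2])/K[0,0],(v-K[1,2])/K[1,1],np.ones(u.shape)],-1)*z[...,None]-t)@R
d=np.array([np.cos(np.radians(-12.2)),np.sin(np.radians(-12.2)),0]);n=np.array([-d[1],d[0],0]);o=np.array([.5012,-.3356,0])
for r in(120,160,200,240,270):
    q=(P[r]-o); X,Y,Z=q@d,q@n,P[r,:,2]
    leg=(Z>.1)&(u[r]>250)&(u[r]<366); b=(Z>.003)&(Z<.012)&(abs(u[r]-320)<70); top=leg
    f=lambda m:(np.round([X[m].min(),X[m].max(),Y[m].min(),Y[m].max(),np.median(Z[m])],4),u[r][m].min(),u[r][m].max()) if m.any() else None
    print(r,'leg',f(leg),'base',f(b))
m=(P[...,2]>.1)&(v<405)&(u>300)&(u<350); Q=P[m]; 
for r in(20,100,200,280,300,340,390): 
    print(r,P[r,325],((P[r,325]-o)@d).round(4))
b=(P[...,2]>.1)&(u>364)&(u<378)&(v>215)&(v<240); print('button',((P[b]-o)@d).mean(),((P[b]-o)@n).max())
print('sleeve edge / foot edge', (at(s,325,280)-o)@d,(at(s,325,405)-o)@d)
E
```

```text
120 leg (array([-0.0482, -0.0481, -0.0111,  0.0147,  0.1415]), np.int64(281), np.int64(365)) base (array([-0.0469, -0.0467, -0.0327,  0.0325,  0.0048]), np.int64(272), np.int64(369))
160 leg (array([-0.0363, -0.0359, -0.011 ,  0.0147,  0.1415]), np.int64(282), np.int64(363)) base (array([-0.0206, -0.0203, -0.0325,  0.0332,  0.0049]), np.int64(274), np.int64(368))
200 leg (array([-0.0493, -0.0228, -0.0107,  0.0147,  0.1414]), np.int64(284), np.int64(362)) base (array([ 0.0079,  0.0082, -0.0321,  0.033 ,  0.005 ]), np.int64(276), np.int64(366))
240 leg (array([-0.0493, -0.0057, -0.0107,  0.0175,  0.1415]), np.int64(286), np.int64(365)) base (array([ 0.0385,  0.0388, -0.0319, -0.0268,  0.0049]), np.int64(278), np.int64(285))
270 leg (array([ 0.0012,  0.0025, -0.0107,  0.015 ,  0.1416]), np.int64(287), np.int64(360)) base (array([ 0.0629,  0.0637, -0.0313,  0.0337,  0.0047]), np.int64(280), np.int64(364))
20 [ 0.4286 -0.3174  0.1418] -0.0748
100 [ 0.4491 -0.3218  0.1424] -0.0538
200 [ 0.4792 -0.3282  0.1408] -0.0231
280 [ 0.5086 -0.3344  0.1391] 0.007
300 [ 0.5168 -0.3362  0.1387] 0.0154
340 [ 0.5336 -0.3398  0.1391] 0.0325
390 [ 0.5578 -0.3449  0.1383] 0.0573
button -0.011198291541762728 0.021734831796024517
sleeve edge / foot edge 0.006974710831139746 0.06495175122160617
```

```bash
M="python3 -m pendant"
$M '-.003 -.0015 .04 0 0 0;-.003 -.0015 .055 0 0 0;-.003 -.0015 .065 0 0 0;-.003 -.0015 .072 0 0 0;-.003 -.0015 .077 0 0 0'
$M '0 0 .003 0 0 0;0 0 .004 0 0 0;0 0 .004 0 0 0'
```

```text
clock: 5.0
ee_pos: [0.5396, -0.3459, 0.0634]
tcp_rot: [0.0, 0.106, 0.994, -0.0]
ft_force: [0.0, 0.7, -3.1]
finger_gap: 0.22
grip_force: 60.2
clock: 5.3
ee_pos: [0.5396, -0.3462, 0.0599]
tcp_rot: [0.0, 0.106, 0.994, -0.0]
ft_force: [0.5, 0.9, -2.7]
finger_gap: 0.222
grip_force: 60.2
```

```bash
M="python3 -m pendant"
$M '0 0 .002 0 0 0;0 0 .002 0 0 0;0 0 .003 0 0 0;0 0 .003 0 0 0'
$M '0 0 .001 0 0 0;0 0 .001 0 0 0'
```

```text
clock: 5.7
ee_pos: [0.5397, -0.3463, 0.0572]
tcp_rot: [0.0, 0.106, 0.994, -0.0]
ft_force: [0.7, -0.3, 1.9]
finger_gap: 0.221
grip_force: 61.0
clock: 5.9
ee_pos: [0.5397, -0.3463, 0.0571]
tcp_rot: [0.0, 0.106, 0.994, -0.0]
ft_force: [-1.6, 0.9, 7.7]
finger_gap: 0.223
grip_force: 61.7
```

```bash
M="python3 -m pendant"
$M '0 0 0 0 0 0;0 0 0 0 0 0;0 0 0 0 0 0;0 0 0 0 0 0;0 0 0 0 0 0' 1.0
$M '0 0 -.05 0 0 0;.045 0 -.14 0 0 0;.045 0 -.14 0 0 0;.045 0 -.14 0 0 0;.045 0 -.14 0 0 0'
$M '0 0 0 0 0 0;0 0 0 0 0 0' >/dev/null
python3 - <<'E'
from h import *
delta([.5393,-.3438,.14],167.8)
s=snap('wrist','w3')
E
```

```text
clock: 6.4
ee_pos: [0.5392, -0.3458, 0.055]
tcp_rot: [-0.0, 0.106, 0.994, 0.0]
ft_force: [-0.6, 0.6, -0.8]
finger_gap: 0.999
grip_force: 0.0
clock: 6.9
ee_pos: [0.4958, -0.3371, 0.1974]
tcp_rot: [0.002, 0.106, 0.994, -0.001]
ft_force: [0.0, -1.0, -0.2]
finger_gap: 1.002
grip_force: 0.0
d [-0.0456  0.0012  0.0527] w [ 0.0022 -0.0036  0.0004] tcp [ 0.4946 -0.3355  0.1929] j [-0.74  0.31  1.54  0.    1.29 -2.1 ] f [ 0.5 -0.3 -0.4] t 7.1
```

View pics/w3.png

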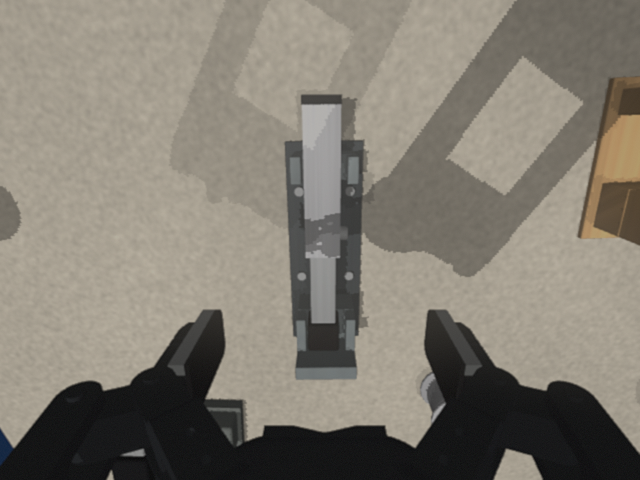

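The leg lies in the jig between the cheeks: sleeve front edge at (323,258), button at (343,232), foot from row 323 to the stop at row 352.

```bash
python3 - <<'E'
from h import *
np.set_printoptions(precision=4,suppress=True)
s=load('wrist')
d=np.array([np.cos(np.radians(-12.2)),np.sin(np.radians(-12.2)),0]);n=np.array([-d[1],d[0],0])
for nm,u,v,zz,x in(('sleeve',322.5,258,.061,.015),('foot',323,323,.058,.075),('btn',343,232,.048,0),('tail',322,95,.061,-.1)):
    p=at(s,u,v,zz); print(nm,p,'org',p-x*d, at(s,u,v-3))
print('stop',at(s,326,352,.075),at(s,326,352,.075)-.1*d)
E
```

```text
sleeve [ 0.5103 -0.3388  0.061 ] org [ 0.4957 -0.3356  0.061 ] [ 0.5083 -0.3384  0.06  ]
foot [ 0.5676 -0.3508  0.058 ] org [ 0.4943 -0.335   0.058 ] [ 0.5653 -0.3503  0.0573]
btn [ 0.4976 -0.3198  0.048 ] org [ 0.4976 -0.3198  0.048 ] [ 0.4117 -0.3169  0.3096]
tail [ 0.3984 -0.3148  0.061 ] org [ 0.4962 -0.336   0.061 ] [ 0.3928 -0.3138 -0.0026]
stop [ 0.5833 -0.3518  0.075 ] [ 0.4855 -0.3306  0.075 ]
```

```bash
M="python3 -m pendant"
$M '-.001 0 .05 0 0 0;-.001 0 .10 0 0 0;-.001 0 .138 0 0 0;-.001 0 .138 0 0 0;-.001 0 .138 0 0 0'
$M '0 0 0 0 0 0;0 0 0 0 0 0;0 0 0 0 0 0;0 0 0 0 0 0;0 0 0 0 0 0' 0 60
$M '0 0 0 0 0 0;0 0 0 0 0 0'
```

```text
clock: 7.65
ee_pos: [0.4958, -0.336, 0.0561]
tcp_rot: [-0.001, 0.106, 0.994, 0.001]
ft_force: [-0.1, 0.5, 1.6]
finger_gap: 0.999
grip_force: 0.0
clock: 8.15
ee_pos: [0.4973, -0.3374, 0.0593]
tcp_rot: [0.001, 0.106, 0.994, -0.001]
ft_force: [-0.8, 0.3, 6.6]
finger_gap: 0.315
grip_force: 59.8
clock: 8.35
ee_pos: [0.4973, -0.3374, 0.0592]
tcp_rot: [0.001, 0.106, 0.994, -0.001]
ft_force: [-0.3, 1.5, 7.5]
finger_gap: 0.314
grip_force: 59.8
```

```bash
M="python3 -m pendant"
$M '-.004 0 0 0 0 0;-.008 0 0 0 0 0;-.012 0 0 0 0 0;-.016 0 0 0 0 0;-.020 0 0 0 0 0'
$M '-.004 0 0 0 0 0;-.008 0 0 0 0 0;-.010 0 0 0 0 0;-.010 0 0 0 0 0'
```

```text
clock: 8.85
ee_pos: [0.5146, -0.3412, 0.0592]
tcp_rot: [-0.001, 0.106, 0.994, -0.0]
ft_force: [-9.3, 1.5, 12.2]
finger_gap: 0.307
grip_force: 59.7
clock: 9.25
ee_pos: [0.5256, -0.3436, 0.0592]
tcp_rot: [-0.0, 0.106, 0.994, -0.001]
ft_force: [-3.2, 1.4, 7.7]
finger_gap: 0.314
grip_force: 59.3
```

```bash
M="python3 -m pendant"
$M '-.003 0 0 0 0 0;-.006 0 0 0 0 0;-.008 0 0 0 0 0;-.008 0 0 0 0 0'
$M '-.002 0 0 0 0 0;-.004 0 0 0 0 0;-.004 0 0 0 0 0'
```

```text
clock: 9.65
ee_pos: [0.5334, -0.3453, 0.0592]
tcp_rot: [0.0, 0.106, 0.994, -0.001]
ft_force: [-3.4, 1.1, 7.6]
finger_gap: 0.317
grip_force: 59.2
clock: 9.95
ee_pos: [0.5369, -0.346, 0.0592]
tcp_rot: [-0.001, 0.106, 0.994, -0.0]
ft_force: [-6.4, 1.2, 8.2]
finger_gap: 0.317
grip_force: 59.4
```

```bash
M="python3 -m pendant"
$M '-.002 0 0 0 0 0;-.004 0 0 0 0 0;-.004 0 0 0 0 0'
$M '-.001 0 0 0 0 0;-.002 0 0 0 0 0;-.002 0 0 0 0 0'
```

```text
clock: 10.25
ee_pos: [0.5371, -0.3461, 0.059]
tcp_rot: [-0.005, 0.106, 0.994, 0.001]
ft_force: [-15.3, 3.3, 16.4]
finger_gap: 0.312
grip_force: 60.1
clock: 10.55
ee_pos: [0.5373, -0.3461, 0.059]
tcp_rot: [-0.007, 0.106, 0.994, 0.001]
ft_force: [-21.4, 3.5, 20.4]
finger_gap: 0.314
grip_force: 60.3
```

```bash
M="python3 -m pendant"
$M '.006 0 0 0 0 0;.006 0 0 0 0 0;.006 0 0 0 0 0'
$M '.004 0 -.02 0 0 0;.004 0 -.06 0 0 0;.004 0 -.10 0 0 0;.004 0 -.12 0 0 0;.004 0 -.12 0 0 0'
python3 - <<'E'
from h import *
delta([.5393,-.3438,.14],167.8)
s=snap('wrist','w4')
E
```

```text
clock: 10.85
ee_pos: [0.5365, -0.346, 0.0592]
tcp_rot: [-0.001, 0.106, 0.994, -0.0]
ft_force: [-5.4, 0.9, 8.8]
finger_gap: 0.313
grip_force: 59.7
clock: 11.35
ee_pos: [0.5354, -0.3464, 0.1818]
tcp_rot: [0.004, 0.106, 0.994, -0.002]
ft_force: [-0.1, -0.1, -1.9]
finger_gap: 0.312
grip_force: 59.7
d [-0.0029  0.0035  0.0418] w [-0.0042  0.0076  0.0001] tcp [ 0.5354 -0.3464  0.1818] j [-0.71  0.4   1.46 -0.    1.28 -2.07] f [-0.1 -0.1 -1.9] t 11.35
```

View pics/w4.png

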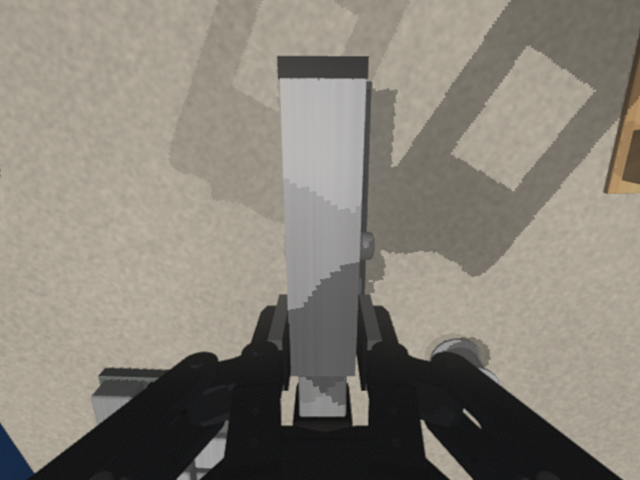

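The button stands out at (368,245), with the sleeve's front edge at row 376 near the foot, so the leg is shortened and held.

```bash
M="python3 -m pendant"
python3 - <<'E'
from h import *
s=load('wrist');d=np.array([.9774,-.2113,0]);p=np.array([.5354,-.3464,0])
for u,v,x in((323,375,.05),(323,57,-.065),(366,245,0)):
    q=at(s,u,v,.18 if x else .165); print('TCP leg x',x-(q-p)@d, at(s,u,v-3 if v>300 else v+3))
E
$M '.05 .24 0 0 0 .6;.05 .24 0 0 0 .6;.05 .24 0 0 0 .6;.05 .24 0 0 0 .6;.05 .24 0 0 0 .6'
$M '0 0 0 0 0 .14' >/dev/null
python3 - <<'E'
from h import *
delta([.5408,.1985,.18],100.2)
E
```

```text
TCP leg x 0.03528455403917724 [ 0.54662424 -0.34816838  0.18220757]
TCP leg x 0.03683361082501614 [ 0.43698058 -0.32438688  0.18146105]
TCP leg x 0.036379596566867234 [ 0.50137392 -0.32192375  0.17362869]
clock: 11.9
ee_pos: [0.5329, -0.0971, 0.1741]
tcp_rot: [-0.003, 0.397, 0.918, -0.0]
ft_force: [0.6, -0.1, -2.3]
finger_gap: 0.313
grip_force: 59.8
d [ 0.2319  0.1763 -0.005 ] w [-0.0049 -0.0079  0.4427] tcp [ 0.5322 -0.0926  0.1735] j [-0.33  0.22  1.7   0.    1.22 -0.96] f [-0.8 -1.7 -3.3] t 12.0
```

```bash
M="python3 -m pendant"
$M '.185 .14 -.005 0 0 .44;.185 .14 -.005 0 0 .44;.185 .14 -.005 0 0 .44;.185 .14 -.005 0 0 .44;.185 .14 -.005 0 0 .44'>/dev/null
python3 - <<'E'
from h import *
delta([.5408,.1985,.18],100.2)
E
```

```text
d [ 0.0631  0.0124 -0.001 ] w [-0.0058 -0.0005 -0.0005] tcp [0.5398 0.1342 0.1791] j [ 0.09  0.25  1.66 -0.    1.24 -0.09] f [ 0.4  0.1 -2.3] t 12.5
```

```bash
M="python3 -m pendant"
$M '.063 .012 0 0 0 0;.063 .012 0 0 0 0;.063 .012 0 0 0 0'>/dev/null
$M '0 0 0 0 0 0' >/dev/null
python3 - <<'E'
from h import *
delta([.5408,.1985,.18],100.2)
s=snap('wrist','w5');snap('top')
E
```

```text
d [ 0.0029 -0.0001  0.    ] w [-0.0044  0.0012  0.0006] tcp [0.5414 0.1957 0.18  ] j [ 0.2   0.28  1.61 -0.    1.25  0.02] f [ 0.3 -0.1 -2.4] t 12.9
```

View pics/w5.png

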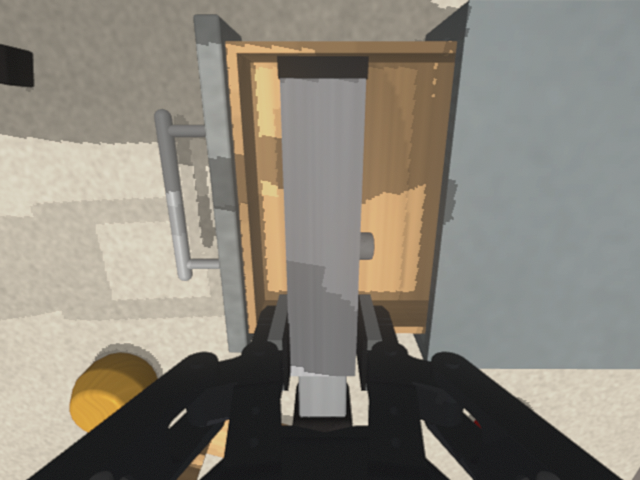

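The held leg is over the open drawer: +y wall at rows 41-54, -y wall's top at about row 328 (col 410), front plate at cols 195-245, cabinet front at cols 430-465.

```bash
python3 - <<'E'
from h import *
np.set_printoptions(precision=4,suppress=True)
s=load('wrist'); a=np.radians(10.2); cx=np.array([np.cos(a),np.sin(a),0]); cy=np.array([-cx[1],cx[0],0]); p=np.array([.5414,.1957,0])
for n,u,v,z in(('+ywall in',420,54,.063),('-ywall in',410,327,.063),('front in',250,150,.063),('front in2',258,270,.063),('frontplate in',228,60,.066),('fp',243,320,.066),('fp out',197,40,.066),('cab',465,20,.085),('cab',430,340,.085)):
    q=at(s,u,v,z); print(n,q,((q-p)@cx).round(4),((q-p)@cy).round(4),at(s,u,v)[2].round(4))
E
```

```text
+ywall in [0.575  0.3239 0.063 ] 0.0558 0.1202 0.0549
-ywall in [0.6171 0.1418 0.063 ] 0.065 -0.0665 0.0626
front in [0.4824 0.2511 0.063 ] -0.0483 0.065 0.0401
front in2 [0.4973 0.1682 0.063 ] -0.0483 -0.0193 0.0413
frontplate in [0.4646 0.3004 0.066 ] -0.0571 0.1166 0.0621
fp [0.4914 0.1269 0.066 ] -0.0614 -0.0589 0.0712
fp out [0.446  0.3076 0.066 ] -0.0741 0.127 0.0719
cab [0.5892 0.3393 0.085 ] 0.0725 0.1329 0.0815
cab [0.625  0.1471 0.085 ] 0.0737 -0.0626 0.0837
```

```bash
M="python3 -m pendant"
$M '.008 0 .03 0 0 0;.008 0 .07 0 0 0;.008 0 .10 0 0 0;.008 0 .12 0 0 0;.008 0 .126 0 0 0'
$M '0 0 .002 0 0 0;0 0 .004 0 0 0;0 0 .005 0 0 0;0 0 .005 0 0 0'
$M '0 0 .001 0 0 0;0 0 .002 0 0 0;0 0 .002 0 0 0'
```

```text
clock: 13.5
ee_pos: [0.5391, 0.2021, 0.0531]
tcp_rot: [-0.002, 0.642, 0.766, -0.003]
ft_force: [0.1, -0.7, -1.8]
finger_gap: 0.312
grip_force: 60.1
clock: 13.9
ee_pos: [0.5424, 0.2045, 0.0525]
tcp_rot: [0.001, 0.641, 0.767, 0.001]
ft_force: [0.2, 0.3, -2.3]
finger_gap: 0.314
grip_force: 60.0
clock: 14.2
ee_pos: [0.5413, 0.2045, 0.0493]
tcp_rot: [0.0, 0.641, 0.767, 0.0]
ft_force: [0.0, 0.9, -2.4]
finger_gap: 0.314
grip_force: 60.0
```

```bash
M="python3 -m pendant"
$M '0 0 .001 0 0 0;0 0 .002 0 0 0;0 0 .002 0 0 0'
$M '0 0 .001 0 0 0;0 0 .001 0 0 0'
```

```text
clock: 14.5
ee_pos: [0.5413, 0.2044, 0.0471]
tcp_rot: [-0.0, 0.641, 0.767, -0.0]
ft_force: [-0.4, -0.6, -2.8]
finger_gap: 0.31
grip_force: 60.0
clock: 14.7
ee_pos: [0.5421, 0.2045, 0.047]
tcp_rot: [0.0, 0.641, 0.767, 0.001]
ft_force: [-0.3, -0.3, 1.3]
finger_gap: 0.315
grip_force: 62.6
```

```bash
M="python3 -m pendant"
$M '0 0 0 0 0 0;0 0 0 0 0 0;0 0 0 0 0 0;0 0 0 0 0 0' 0.55
$M '0 0 -.03 0 0 0;0 0 -.08 0 0 0;0 0 -.13 0 0 0;0 0 -.15 0 0 0;0 0 -.15 0 0 0'
$M '.018 -.159 0 0 0 0;.018 -.159 0 0 0 0;.018 -.159 0 0 0 0;.018 -.159 0 0 0 0;.018 -.159 0 0 0 0' 0 20
python3 - <<'E'
from h import *
s=snap('top'); c=cv2.resize(s['pixels'][140:300,120:320],None,fx=4,fy=3.75,interpolation=cv2.INTER_CUBIC)
cv2.imwrite('pics/t2.png',cv2.convertScaleAbs(c,alpha=1.5)); delta([.3802,.1939,.055],100.2)
E
```

```text
clock: 15.1
ee_pos: [0.5414, 0.2044, 0.0463]
tcp_rot: [0.0, 0.641, 0.767, 0.0]
ft_force: [0.7, 0.6, 0.0]
finger_gap: 0.549
grip_force: 0.0
clock: 15.6
ee_pos: [0.5445, 0.2051, 0.2015]
tcp_rot: [0.003, 0.641, 0.767, 0.004]
ft_force: [0.8, 0.1, -0.2]
finger_gap: 0.549
grip_force: 0.0
clock: 16.1
ee_pos: [0.3791, 0.1936, 0.1945]
tcp_rot: [-0.001, 0.641, 0.767, -0.001]
ft_force: [0.3, 0.1, -0.5]
finger_gap: -0.0
grip_force: 0.0
d [ 0.0002 -0.0012  0.1406] w [-0.0002  0.0002  0.0004] tcp [0.3815 0.1939 0.1956] j [ 0.27 -0.05  1.95 -0.    1.24  0.09] f [0.7 1.  0.7] t 16.15
```

View pics/t2.png

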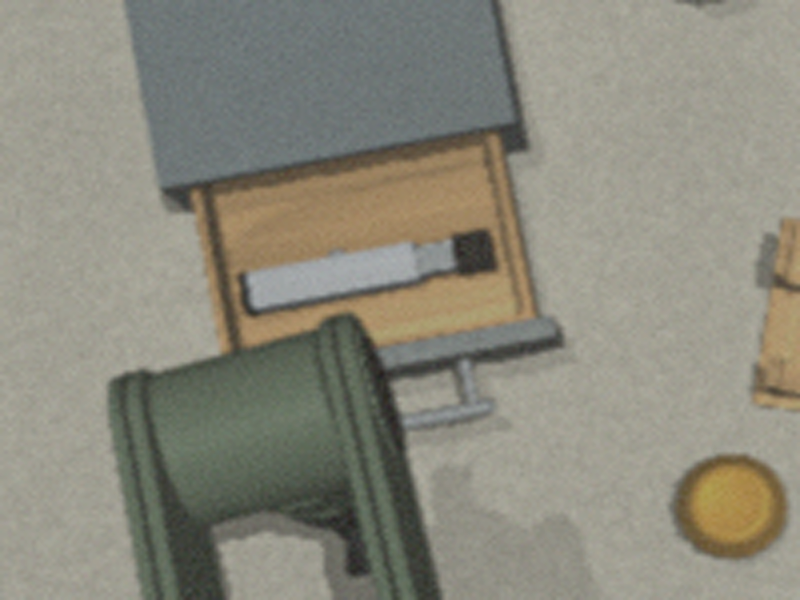

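The leg lies flat in the drawer (tail (245,290), foot (478,252), button out at (338,252)), clear of the walls. Next I lower the closed fingers in front of the handle and push.

```bash
M="python3 -m pendant"
$M '0 -.002 .05 0 0 0;0 -.002 .10 0 0 0;0 -.002 .14 0 0 0;0 -.002 .14 0 0 0;0 -.002 .14 0 0 0'
$M '0 .015 0 0 0 0;0 .03 0 0 0 0;0 .04 0 0 0 0;0 .05 0 0 0 0;0 .06 0 0 0 0'
$M '0 .01 0 0 0 0;0 .02 0 0 0 0;0 .03 0 0 0 0;0 .04 0 0 0 0;0 .05 0 0 0 0'
$M '0 .01 0 0 0 0;0 .02 0 0 0 0;0 .03 0 0 0 0;0 .03 0 0 0 0'
```

```text
clock: 16.65
ee_pos: [0.381, 0.1936, 0.0561]
tcp_rot: [-0.0, 0.642, 0.767, -0.0]
ft_force: [1.2, 0.6, 0.2]
finger_gap: -0.004
grip_force: 0.0
clock: 17.15
ee_pos: [0.4405, 0.2046, 0.0577]
tcp_rot: [0.001, 0.641, 0.767, 0.001]
ft_force: [-1.2, -0.1, 1.5]
finger_gap: -0.001
grip_force: 0.7
clock: 17.65
ee_pos: [0.4888, 0.2132, 0.0562]
tcp_rot: [-0.0, 0.641, 0.767, -0.0]
ft_force: [-1.5, -0.7, 1.7]
finger_gap: -0.002
grip_force: 0.7
clock: 18.05
ee_pos: [0.5198, 0.2187, 0.0567]
tcp_rot: [0.001, 0.642, 0.767, 0.001]
ft_force: [0.2, -0.4, 0.1]
finger_gap: -0.002
grip_force: 0.0
```

```bash
M="python3 -m pendant"
$M '0 .006 0 0 0 0;0 .012 0 0 0 0;0 .018 0 0 0 0;0 .022 0 0 0 0;0 .022 0 0 0 0'
$M '0 .003 0 0 0 0;0 .005 0 0 0 0;0 .005 0 0 0 0'
```

```text
clock: 18.55
ee_pos: [0.5403, 0.2224, 0.0565]
tcp_rot: [0.001, 0.642, 0.767, 0.001]
ft_force: [1.0, 0.5, -0.4]
finger_gap: -0.001
grip_force: 0.0
clock: 18.85
ee_pos: [0.5416, 0.2227, 0.0561]
tcp_rot: [-0.002, 0.641, 0.767, -0.003]
ft_force: [-7.6, -3.2, 5.7]
finger_gap: -0.001
grip_force: 4.0
```

```bash
M="python3 -m pendant"
$M '0 .003 0 0 0 0;0 .003 0 0 0 0'
$M '0 -.015 0 0 0 0;0 -.03 0 0 0 0;0 -.05 0 0 0 0;0 -.08 0 0 0 0;0 -.08 0 0 0 0'
$M '0 0 -.1 0 0 0;0 0 -.1 0 0 0;-.1 0 -.1 0 0 0;-.25 0 -.1 0 0 0;-.25 0 -.1 0 0 0' 
$M '0 0 0 0 0 0;0 0 0 0 0 0' >/dev/null
python3 - <<'E'
from h import *
np.set_printoptions(precision=4,suppress=True)
s=snap('top'); c=cv2.resize(s['pixels'][80:280,120:320],None,fx=3,fy=3,interpolation=cv2.INTER_CUBIC)
cv2.imwrite('pics/t3.png',cv2.convertScaleAbs(c,alpha=1.5))
E
```

```text
clock: 19.05
ee_pos: [0.5418, 0.2228, 0.0559]
tcp_rot: [-0.004, 0.641, 0.767, -0.005]
ft_force: [-13.7, -2.6, 12.7]
finger_gap: -0.0
grip_force: 7.5
clock: 19.55
ee_pos: [0.4638, 0.2088, 0.0551]
tcp_rot: [-0.002, 0.641, 0.767, -0.002]
ft_force: [0.3, -0.0, -1.5]
finger_gap: 0.002
grip_force: 0.0
clock: 20.05
ee_pos: [0.4966, 0.0607, 0.1579]
tcp_rot: [0.002, 0.641, 0.768, 0.001]
ft_force: [0.8, -0.1, 0.0]
finger_gap: -0.0
grip_force: 0.0
```

View pics/t3.png

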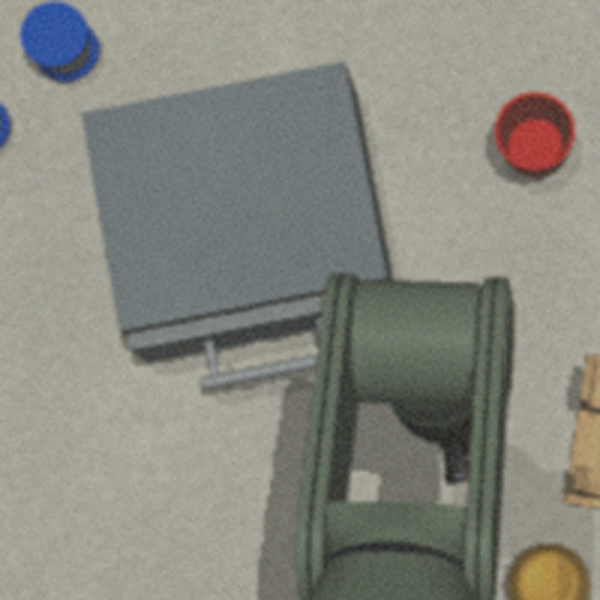

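The drawer front sits flush against the cabinet (edge (125,340) to (330,300)), the tub and cleaner are where they were, and the arm is clear.

```bash
python3 -c "
from cell import ctrl
print(ctrl.close_job())"
```

```text
the job is handed in; nothing more can be done
None
```

The leg was laid in the jig and released, shortened until the button clicked out, put flat in the drawer, and the drawer pushed shut. I handed the job in at about 20 s on the robot's clock; the hand-in call returned no verdict.

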